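# Snap the wide sheet stand open

## Robot

A 6-joint arm with a two-finger parallel gripper is mounted at the origin on the work surface. World frame = base frame: x ahead of the robot, y to its left, z up, the work surface at z = 0. Lengths are in m, angles in rad, forces in N, time in s.
With the tool pointing down it reaches from about 0.35 to 0.975 m from the base axis. Payload 4.9 kg.
Tool frame: the origin (TCP) lies at the very end of the fingers, on their centre line; the grasp point (between the pads) lies 19 mm behind it (manip.tcp_to_grasp is the distance from the TCP to the grasp point, in m); z points along the fingers, y is the direction in which the jaws open and shut (so a half turn about z gives the same grasp; the last joint's range is limited). The gripper opens to 85 mm and grips with 20 to 120 N. Pads are 22 mm wide; open, the fingers measure 114 mm over their backs; the gripper's body (76 mm by 85 mm) begins 54 mm behind the grasp point. The pads swing forward as they close: fully open they stand 13 mm farther back than shut.
Start: joints at [-1.274, 0.053, 1.613, -0, 1.476, -0.119], TCP at [0.252, -0.572, 0.231] pointing down, gripper open.
Joint ranges: [-3.01, 3.01], [-1.01, 2.22], [0.06, 2.58], [-1.02, 4.17], [0.09, 2.62], [-3.14, 3.14]. Speed limits (rad/s): [2.57, 2.57, 3.14, 3.14, 3.14, 3.14].

## Interface

Orientations are given as a unit quaternion [w, x, y, z].
In Python, from plant import sensors, cams, job, finder, manip gives the robot as it stands.
- The arm moves only by the shell command python3 -m pendant 'ROWS'. ROWS is JSON, a list of rows, each an object of numbers: "wx", "wy", "wz": the turn, a rotation vector about the tool's x, y, z in degrees; "dx", "dy", "dz": the shift along the tool's x, y, z in m; "hand": the gripper's target within -1 to 1 (fully open at 1, half-way at 0, shut at -1). A call has 1 to 20 rows; each row is the pose to reach, as a shift and turn from the pose commanded when the call began, along the tool's axes at that moment; what a row does not reach only later rows make up. A row lasts 1/12 s, in which the tool goes at most 41.7 mm and 7.16 degrees, less where a joint would pass 70% of its speed; a pose out of reach is approached as far as the arm can. A call with a gripper value outside its range is refused whole. The fingers move at their own pace and stop on an object; the grip force is fixed at half the most. Time passes only in rows, so rows that repeat a pose let the fingers close. It gives the time, the measured TCP pose, the force and the opening at its end, in the units of the state.
- sensors.state(): the state, without advancing time (a new reading comes with each control period).
- cams.grab_frame(name): name is "scene" or "top" or "wrist"; returns (picture, depth): 384x512x3 uint8, red, green, blue; 384x512 float32, m along the optical axis (not along the pixel's ray), 0 where there is no reading.
- cams.calibration(name): a dict with "fov_y" (degrees; the focal length in pixels is half the picture's height over the tangent of half this angle, whatever the lens; pixels are square), "cx", "cy" (the principal point, pixels), "pose" (4x4, takes a point from camera to world coordinates); the wrist camera has in their place "hand_eye" (4x4, takes a point from camera to tool coordinates, whose origin is the TCP and whose axes are the flange's). Camera axes: x right, y down, z forward; pixel columns grow to the right and rows downward; lengths in m; the calibration is good to about 2 mm. The wrist camera is an equidistant fisheye: a pixel r from the principal point sees the ray r / f radians off the axis. A picture is of the moment at which its call begins: read the wrist's pose just before it. calibration takes no time and is no camera call.
- job.job_done(): hands the job in, once; it reports no verdict.
Trained networks look in the newest picture that a camera, given by its name, has taken for a name from the list of things; names that differ only in an ending like _2 or _b are one class to them, and where a whole thing is asked for, a point or a joint stands for the part that bears it (a point fixed in the world has none). Each returns a list of dicts, best first, with "score" (0 to 1); they miss things now and then, are a little off and sometimes report something else, mostly with a low value. They report only what shows in the picture. A call takes as long as a camera call. They do not tell look-alikes from the thing itself.
- finder.look_for(camera, thing): "position" ([x, y, z] in m, in world coordinates, good to about 4 mm: the middle of the surface that is visible of it).
The state is a dict: "time": time; "joint_pos": joint angles; "joint_vel": joint speeds; "joint_efforts": joint torques, N m; "tool_pos": TCP position; "tool_rot": TCP orientation; "contact_force": force on the tool from outside, world axes, zero at the start; "ft_torque": the same for the moment, N m; "gripper_width": opening from 0.0 (shut) to 1.0 (fully open).
Only numpy, scipy, OpenCV 4.12 (cv2) and the standard library are available. Lean on these libraries where they do the work, as an engineer would, in place of code of your own. Each camera call takes 0.05 s, during which the arm holds its last target. There are 200 camera calls.

## Task

The record sheets are about to go up. Of the two folded sheet stands on the bench, snap the wide one open: lift its back by the front bar, take it up and over its centre until it leans fully back against its stop, and let go. Leave the narrow stand folded.

Things in the scene. Friction and masses are not known exactly. Their poses are not given: they have to be found in the camera images.
- wide_stand: base of the wide folding sheet stand, fixed to the bench: dark steel plate 190 mm deep (x), 200 mm wide (y), 6 mm thick, 10 mm high lip along its front (-x), two 48 mm high steel hinge lugs. Origin: centre of its underside, on the bench; x to the stand's rear (roughly away from the robot), y along the hinge, z up. Hinge axis parallel to y through x = +60, z = 36 mm
- wide_bar (a point): middle of the free cross bar of the wide stand's back: round steel, 10 mm thick, 172 mm long, parallel to the hinge, 140 mm from its axis. In the base's frame: folded x = -80, z = 36 mm (25 mm clear of the plate), open x = +108, z = 168 mm. Between bar and white panel is an open window 59 mm deep, so fingers can straddle the bar from above and it can turn between them
- wide_back (a joint): angle of the wide stand's wire-framed back, rad: 0 = folded level, bar to the front; grows as the bar rises and swings rearward; 1.92 = fully open, leaning 20 degrees back against its stop. An over-centre spring pulls it to the nearer end: below the balance point at about 1.15 it falls shut, above it snaps open. Lifting the bar from folded takes about 3 N
- narrow_back (a joint): the same angle for the other, narrow stand of the same make (base 110 mm wide, bar 82 mm long, otherwise equal), which stands folded (0) on the other side of the bench and is to stay so
Mind the look-alikes: they are no part of the job. What is shaped like the part that bears narrow_back but green or pink is not meant.

How it is judged:
At the end, for the whole second after the job is handed in: The wide stand's back is fully open against its stop (joint above 1.8 of 1.92 rad) and still, and the narrow stand is still folded (below 0.15 rad) (value of joint wide_back above 1.8 rad and velocity of joint wide_back below 0.1 rad/s and value of joint narrow_back below 0.15 rad); the robot touches nothing.
It fails at once if the narrow stand is lifted open (its back past 0.5 rad) (value of joint narrow_back above 0.5 rad).
It also fails if it takes over 40 s, if anything falls off the work surface, if the arm or the gripper's body presses on something with over 40 N, if the wrist force passes 120 N, or if a joint passes its speed limit or range.

## Working session

There is one attempt and no reset: what is moved stays moved. The work goes in short steps, Python scripts to look and compute and a shell command to move; the robot and the scene stay as the last step left them, time stands still between calls to the robot, and variables do not carry over. Pictures are saved under pics/ and viewed, about 8 in all and at most 12, crops included, and the job is handed in when it is done.

```bash
ls; mkdir -p pics; cat > h.py <<'E'
import numpy as np, cv2
from plant import sensors, cams, job, finder, manip
def K(n):
    c=cams.calibration(n); f=192/np.tan(np.radians(c["fov_y"])/2); return f,c["cx"],c["cy"],np.array(c["pose"])
def cloud(n,d):
    f,cx,cy,P=K(n); v,u=np.mgrid[:384,:512]
    p=np.stack([(u-cx)/f*d,(v-cy)/f*d,d],-1); return p@P[:3,:3].T+P[:3,3]
E
python3 - <<'E'
from h import *
for n in("top","scene"):
    p,d=cams.grab_frame(n); cv2.imwrite(f"pics/{n}0.png",cv2.resize(p[:,:,::-1],(768,576))); np.savez(f"pics/{n}0.npz",p=p,d=d)
    for t in("wide_stand","wide_bar","narrow_back"):
        print(n,t,[(np.round(r["position"],3).tolist(),round(r["score"],2)) for r in finder.look_for(n,t)])
s=sensors.state();print(s["time"],s["tool_rot"],s["contact_force"])
E
```

```text
pics
top wide_stand [([0.566, -0.175, 0.005], 0.81)]
top wide_bar [([0.582, -0.174, 0.041], 0.96)]
top narrow_back [([0.555, 0.21, 0.035], 0.89), ([0.286, 0.303, 0.037], 0.88), ([0.292, -0.212, 0.035], 0.87), ([0.564, -0.175, 0.006], 0.69)]
scene wide_stand [([0.592, -0.165, 0.013], 0.87)]
scene wide_bar [([0.578, -0.168, 0.037], 0.92)]
scene narrow_back [([0.286, -0.213, 0.034], 0.78), ([0.282, 0.306, 0.039], 0.77), ([0.553, 0.216, 0.036], 0.58)]
0.4 [-1.66140683e-04  9.78465562e-01  2.06410066e-01 -1.61768441e-05] [ 0.15351891  0.2678832  -0.07298482]
```

View pics/top0.png

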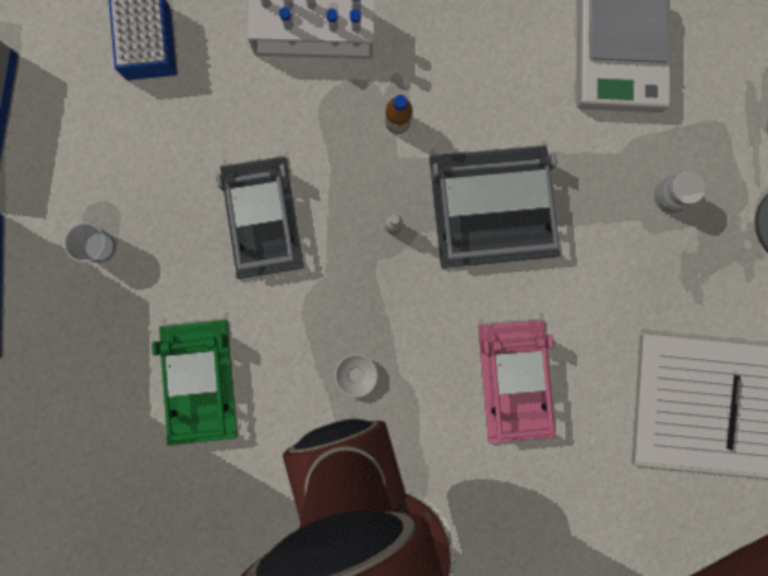

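View pics/scene0.png

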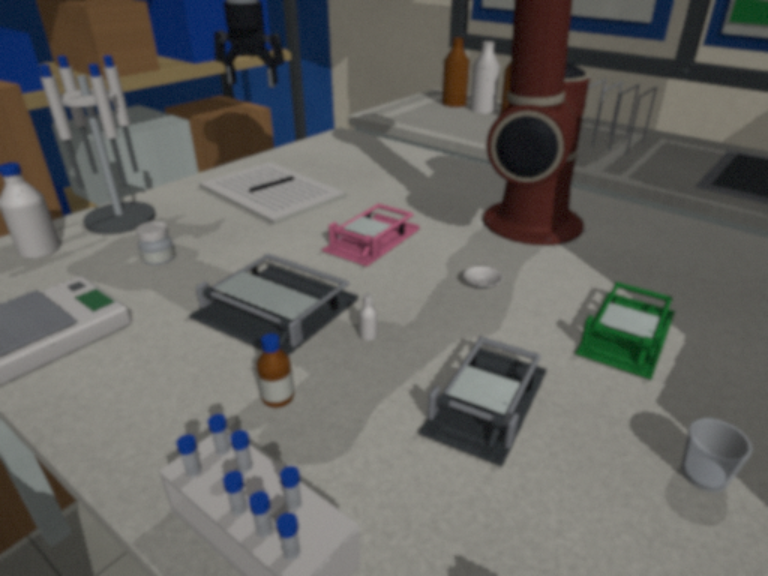

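The top view shows the wide dark stand at px (497,205), with its front bar along row ~257. The narrow dark stand is at (260,215), and the green (198,382) and pink (516,380) ones are look-alikes. The target is the wide dark one, with a base about 1.7x the width of the others.

```bash
python3 - <<'E'
from h import *
z=np.load("pics/top0.npz");p,d=z["p"],z["d"];X=cloud("top",d)
c=p[85:190,270:395,::-1];cv2.imwrite("pics/crop.png",cv2.resize(c,None,fx=6,fy=5.7,interpolation=cv2.INTER_CUBIC)[:600,:800])
roi=np.zeros(d.shape,bool);roi[92:184,280:385]=1
g=p.max(-1).astype(int)
m=roi&(X[...,2]>.028)&(X[...,2]<.06)
print("high pts",m.sum())
(c0,s0,a0)=cv2.minAreaRect(X[m][:,:2].astype(np.float32));print("frame rect",c0,s0,a0)
m2=roi&(g<75)&(X[...,2]<.02)&(X[...,2]>.001)
q=X[m2][:,:2].astype(np.float32)
n,l,st,_=cv2.connectedComponentsWithStats((roi&(g<110)&(X[...,2]>.003)).astype(np.uint8))
k=1+np.argmax(st[1:,4]);q=X[l==k][:,:2].astype(np.float32);print("plate",cv2.minAreaRect(q),len(q))
# bar: front-most high points
for ylo in np.arange(-.27,-.08,.02):
    s=m&(X[...,1]>ylo)&(X[...,1]<ylo+.02)
    if s.sum():
        A=X[s]; f=A[A[:,0]<A[:,0].min()+.012]; print(round(ylo+.01,2),len(f),f.mean(0).round(4),A[:,0].max().round(3))
E
```

```text
high pts 2720
frame rect (0.5619801878929138, -0.1760966181755066) (0.15527218580245972, 0.19902561604976654) 7.181206703186035
plate ((0.5415071845054626, -0.1065056174993515), (0.23439796268939972, 0.3887542486190796), 21.981666564941406) 4050
-0.26 36 [ 0.4989 -0.2597  0.0397] 0.651
-0.24 34 [ 0.4963 -0.2397  0.0396] 0.646
-0.22 34 [ 0.4939 -0.2196  0.0396] 0.641
-0.2 33 [ 0.4919 -0.2     0.0394] 0.637
-0.18 34 [ 0.4896 -0.1802  0.0393] 0.634
-0.16 35 [ 0.4871 -0.1602  0.0398] 0.631
-0.14 35 [ 0.485  -0.1404  0.0394] 0.631
-0.12 34 [ 0.4824 -0.1205  0.0397] 0.628
-0.1 33 [ 0.4816 -0.1015  0.04  ] 0.63
-0.08 3 [ 0.5217 -0.0895  0.0359] 0.627
```

View pics/crop.png

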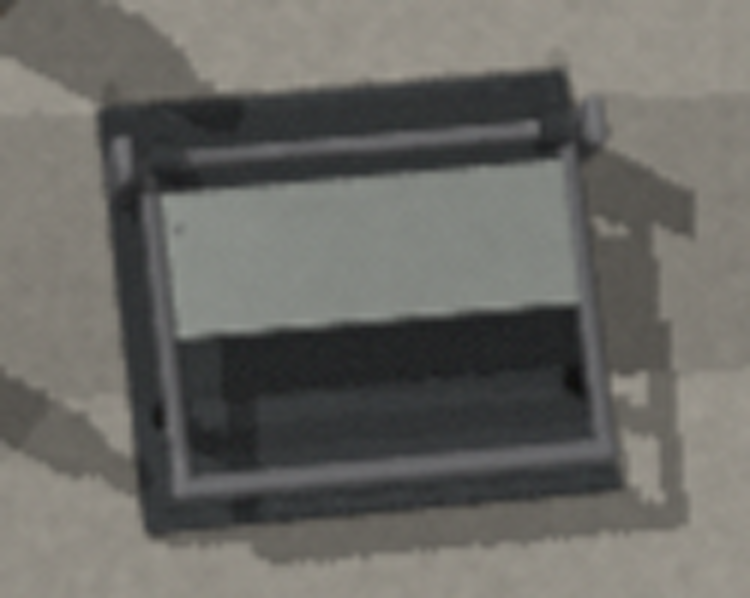

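The crop confirms it: dark grey steel, bar about 170 mm long and frame about 200 mm over the lugs, so this is the wide stand. Its bar middle is ≈ (0.490, -0.179, 0.036) and its yaw ≈ +6.6°. I'll move above the bar with the jaws half open.

```bash
python3 -m pendant '[{"dx":0.377,"dy":-0.263,"dz":0.05,"wz":-72.8,"hand":0},{"dx":0.377,"dy":-0.263,"dz":0.05,"wz":-72.8,"hand":0},{"dx":0.377,"dy":-0.263,"dz":0.05,"wz":-72.8,"hand":0},{"dx":0.377,"dy":-0.263,"dz":0.05,"wz":-72.8,"hand":0},{"dx":0.377,"dy":-0.263,"dz":0.05,"wz":-72.8,"hand":0},{"dx":0.377,"dy":-0.263,"dz":0.05,"wz":-72.8,"hand":0},{"dx":0.377,"dy":-0.263,"dz":0.05,"wz":-72.8,"hand":0},{"dx":0.377,"dy":-0.263,"dz":0.05,"wz":-72.8,"hand":0},{"dx":0.377,"dy":-0.263,"dz":0.05,"wz":-72.8,"hand":0},{"dx":0.377,"dy":-0.263,"dz":0.05,"wz":-72.8,"hand":0},{"dx":0.377,"dy":-0.263,"dz":0.05,"wz":-72.8,"hand":0},{"dx":0.377,"dy":-0.263,"dz":0.05,"wz":-72.8,"hand":0},{"dx":0.377,"dy":-0.263,"dz":0.11,"wz":-72.8,"hand":0},{"dx":0.377,"dy":-0.263,"dz":0.11,"wz":-72.8,"hand":0},{"dx":0.377,"dy":-0.263,"dz":0.11,"wz":-72.8,"hand":0},{"dx":0.377,"dy":-0.263,"dz":0.11,"wz":-72.8,"hand":0}]'
python3 - <<'E'
from h import *
from scipy.spatial.transform import Rotation as R
s=sensors.state()
p,d=cams.grab_frame("wrist"); c=cams.calibration("wrist")
q=s["tool_rot"];M=R.from_quat([q[1],q[2],q[3],q[0]]).as_matrix()
print(s["tool_pos"],M.round(3).tolist(),s["joint_pos"],s["gripper_width"])
f=192/np.tan(np.radians(c["fov_y"])/2);H=np.array(c["hand_eye"])
v,u=np.mgrid[:384,:512];a,b=u-c["cx"],v-c["cy"];r=np.hypot(a,b)+1e-9;th=r/f
t=np.tan(th);P=np.stack([a/r*t*d,b/r*t*d,d],-1)
T=P@H[:3,:3].T+H[:3,3];W=T@M.T+np.array(s["tool_pos"])
ok=(d>0)&(th<1.3)&(W[...,2]>.03)&(W[...,2]<.05)&(W[...,0]<.515)&(W[...,0]>.45)&(abs(W[...,1]+.18)<.09)
A=W[ok]; print(ok.sum())
for y in np.arange(-.27,-.08,.02):
    B=A[abs(A[:,1]-y)<.01]
    if len(B): print(round(y,2),len(B),B.mean(0).round(4),B[:,0].min().round(3),B[:,0].max().round(3))
cv2.imwrite("pics/w1.png",p[:,:,::-1])
E
```

```text
[ 0.2524047  -0.57164434  0.23111124] [[0.915, 0.404, -0.0], [0.404, -0.915, 0.0], [0.0, -0.0, -1.0]] [-1.27401952e+00  5.28089059e-02  1.61310861e+00 -2.74660852e-06
  1.47600898e+00 -1.19032112e-01] 0.9995369038134412
0invalid input
```

View pics/w1.png

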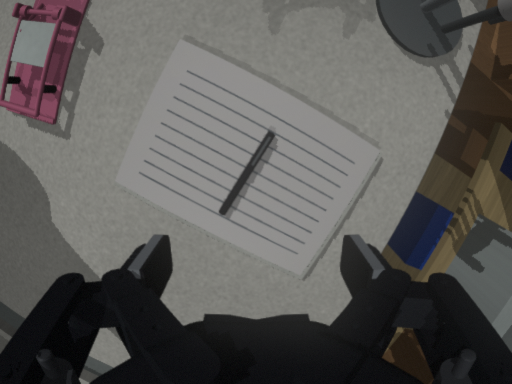

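The row was refused, so the picture still shows the start pose. Rows probably need all seven keys, so I'll retry that way.

```bash
python3 -m pendant '[{"wx":0,"wy":0,"wz":-72.8,"dx":0.377,"dy":-0.263,"dz":0.05,"hand":0}]'; python3 -m pendant --help | head -20
```

```text
time: 0.53
tool_pos: [0.2715, -0.5403, 0.2276]
tool_rot: [0.002, 0.964, 0.265, -0.001]
contact_force: [1.1, 0.1, 1.1]
gripper_width: 0.884invalid input: not JSON, or not a number
```

```bash
python3 -m pendant '[{"wx":0,"wy":0,"dx":0.369,"dy":-0.195,"dz":0.04,"wz":-65.6,"hand":0},{"wx":0,"wy":0,"dx":0.369,"dy":-0.195,"dz":0.04,"wz":-65.6,"hand":0},{"wx":0,"wy":0,"dx":0.369,"dy":-0.195,"dz":0.04,"wz":-65.6,"hand":0},{"wx":0,"wy":0,"dx":0.369,"dy":-0.195,"dz":0.04,"wz":-65.6,"hand":0},{"wx":0,"wy":0,"dx":0.369,"dy":-0.195,"dz":0.04,"wz":-65.6,"hand":0},{"wx":0,"wy":0,"dx":0.369,"dy":-0.195,"dz":0.04,"wz":-65.6,"hand":0},{"wx":0,"wy":0,"dx":0.369,"dy":-0.195,"dz":0.04,"wz":-65.6,"hand":0},{"wx":0,"wy":0,"dx":0.369,"dy":-0.195,"dz":0.04,"wz":-65.6,"hand":0},{"wx":0,"wy":0,"dx":0.369,"dy":-0.195,"dz":0.04,"wz":-65.6,"hand":0},{"wx":0,"wy":0,"dx":0.369,"dy":-0.195,"dz":0.04,"wz":-65.6,"hand":0},{"wx":0,"wy":0,"dx":0.369,"dy":-0.195,"dz":0.04,"wz":-65.6,"hand":0},{"wx":0,"wy":0,"dx":0.369,"dy":-0.195,"dz":0.105,"wz":-65.6,"hand":0},{"wx":0,"wy":0,"dx":0.369,"dy":-0.195,"dz":0.105,"wz":-65.6,"hand":0},{"wx":0,"wy":0,"dx":0.369,"dy":-0.195,"dz":0.105,"wz":-65.6,"hand":0},{"wx":0,"wy":0,"dx":0.369,"dy":-0.195,"dz":0.105,"wz":-65.6,"hand":0}]'
cat > w.py <<'E'
from h import *
from scipy.spatial.transform import Rotation as R
import sys
s=sensors.state()
p,d=cams.grab_frame("wrist"); c=cams.calibration("wrist")
q=s["tool_rot"];M=R.from_quat([q[1],q[2],q[3],q[0]]).as_matrix()
print(s["tool_pos"],M.round(3).tolist(),s["joint_pos"].round(3),s["gripper_width"])
f=192/np.tan(np.radians(c["fov_y"])/2);H=np.array(c["hand_eye"])
v,u=np.mgrid[:384,:512];a,b=u-c["cx"],v-c["cy"];r=np.hypot(a,b)+1e-9;th=r/f
t=np.tan(th);P=np.stack([a/r*t*d,b/r*t*d,d],-1)
T=P@H[:3,:3].T+H[:3,3];W=T@M.T+np.array(s["tool_pos"])
ok=(d>0)&(th<1.3)&(W[...,2]>.03)&(W[...,2]<.05)&(W[...,0]<.515)&(W[...,0]>.45)&(abs(W[...,1]+.18)<.09)
A=W[ok]; print(ok.sum())
for y in np.arange(-.27,-.08,.02):
    B=A[abs(A[:,1]-y)<.01]
    if len(B): print(round(y,2),len(B),B.mean(0).round(4),B[:,0].min().round(3),B[:,0].max().round(3))
cv2.imwrite(sys.argv[1],p[:,:,::-1])
E
python3 w.py pics/w2.png
```

```text
time: 1.78
tool_pos: [0.4889, -0.1788, 0.1206]
tool_rot: [-0.002, 0.665, 0.746, -0.0]
contact_force: [0.9, -0.4, 0.6]
gripper_width: 0.503
[ 0.48887297 -0.17877387  0.12061259] [[-0.115, 0.993, -0.003], [0.993, 0.115, 0.002], [0.002, -0.003, -1.0]] [-0.494 -0.1    1.954 -0.     1.291 -0.608] 0.5032829384950542
2993
-0.27 151 [ 0.5041 -0.2661  0.0408] 0.495 0.515
-0.25 201 [ 0.4983 -0.2495  0.0414] 0.492 0.503
-0.23 248 [ 0.4959 -0.23    0.0411] 0.49 0.502
-0.21 264 [ 0.4936 -0.21    0.0412] 0.488 0.499
-0.19 288 [ 0.4912 -0.19    0.0411] 0.486 0.497
-0.17 312 [ 0.4887 -0.1696  0.0412] 0.483 0.494
-0.15 335 [ 0.4862 -0.1498  0.0412] 0.48 0.492
-0.13 362 [ 0.4842 -0.1298  0.041 ] 0.478 0.49
-0.11 488 [ 0.4869 -0.1076  0.0407] 0.477 0.515
-0.09 344 [ 0.4991 -0.0972  0.0404] 0.477 0.515
```

View pics/w2.png

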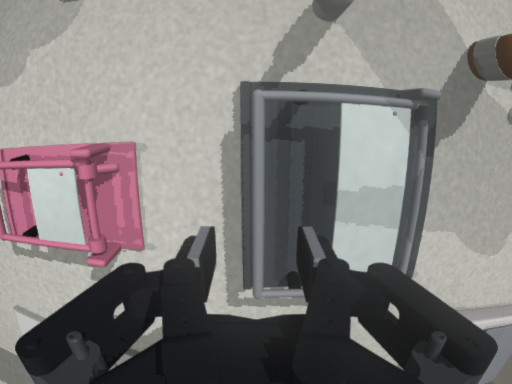

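The wrist view shows the bar (col 258) centred between the fingertips (cols 205–310). Depth gives bar x = 0.490 at y = -0.179 with its top at z = 0.041, which matches. Descend and close.

```bash
python3 -m pendant '[{"wx":0,"wy":0,"wz":0,"dx":0,"dy":0.001,"dz":0.04,"hand":0},{"wx":0,"wy":0,"wz":0,"dx":0,"dy":0.001,"dz":0.07,"hand":0},{"wx":0,"wy":0,"wz":0,"dx":0,"dy":0.001,"dz":0.09,"hand":0},{"wx":0,"wy":0,"wz":0,"dx":0,"dy":0.001,"dz":0.098,"hand":0},{"wx":0,"wy":0,"wz":0,"dx":0,"dy":0.001,"dz":0.098,"hand":0},{"wx":0,"wy":0,"wz":0,"dx":0,"dy":0.001,"dz":0.098,"hand":-0.4},{"wx":0,"wy":0,"wz":0,"dx":0,"dy":0.001,"dz":0.098,"hand":-0.4},{"wx":0,"wy":0,"wz":0,"dx":0,"dy":0.001,"dz":0.098,"hand":-1},{"wx":0,"wy":0,"wz":0,"dx":0,"dy":0.001,"dz":0.098,"hand":-1},{"wx":0,"wy":0,"wz":0,"dx":0,"dy":0.001,"dz":0.098,"hand":-1},{"wx":0,"wy":0,"wz":0,"dx":0,"dy":0.001,"dz":0.098,"hand":-1},{"wx":0,"wy":0,"wz":0,"dx":0,"dy":0.001,"dz":0.098,"hand":-1},{"wx":0,"wy":0,"wz":0,"dx":0,"dy":0.001,"dz":0.098,"hand":-1}]'
```

```text
time: 2.92
tool_pos: [0.4905, -0.1803, 0.0262]
tool_rot: [-0.0, 0.665, 0.747, -0.002]
contact_force: [-8.3, -0.8, 9.6]
gripper_width: 0.088
```

Gripped (opening 7.5 mm on the bar). Lift along the arc to about 0.5 rad and check.

```bash
python3 -m pendant '[{"wx":0,"wy":0,"wz":0,"dx":0,"dy":0.0007,"dz":-0.014,"hand":-1},{"wx":0,"wy":0,"wz":0,"dx":0,"dy":0.0028,"dz":-0.028,"hand":-1},{"wx":0,"wy":0,"wz":0,"dx":0,"dy":0.0063,"dz":-0.0414,"hand":-1},{"wx":0,"wy":0,"wz":0,"dx":0,"dy":0.011,"dz":-0.0545,"hand":-1},{"wx":0,"wy":0,"wz":0,"dx":0,"dy":0.017,"dz":-0.067,"hand":-1},{"wx":0,"wy":0,"wz":0,"dx":0,"dy":0.017,"dz":-0.067,"hand":-1},{"wx":0,"wy":0,"wz":0,"dx":0,"dy":0.017,"dz":-0.067,"hand":-1}]'; python3 w.py pics/w3.png | head -1
```

```text
time: 3.5
tool_pos: [0.5056, -0.1785, 0.0921]
tool_rot: [-0.001, 0.665, 0.747, -0.003]
contact_force: [-10.2, -4.9, 2.6]
gripper_width: 0.084
[ 0.50561099 -0.17845645  0.09207951] [[-0.115, 0.993, -0.006], [0.993, 0.115, -0.003], [-0.002, -0.006, -1.0]] [-0.475 -0.026  1.935 -0.006  1.237 -0.589] 0.08419812718150149
```

View pics/w3.png

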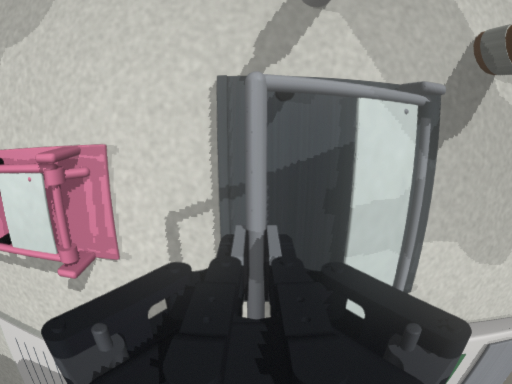

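The wrist view shows the bar held between the pads at col 258 and the frame raised. Forces are low, so continue the arc past centre to 1.4 rad.

```bash
python3 -m pendant '[{"wx":0,"wy":0,"wz":0,"dx":0,"dy":0.0074,"dz":-0.012,"hand":-1},{"wx":0,"wy":0,"wz":0,"dx":0,"dy":0.0158,"dz":-0.0231,"hand":-1},{"wx":0,"wy":0,"wz":0,"dx":0,"dy":0.0254,"dz":-0.0333,"hand":-1},{"wx":0,"wy":0,"wz":0,"dx":0,"dy":0.0359,"dz":-0.0426,"hand":-1},{"wx":0,"wy":0,"wz":0,"dx":0,"dy":0.0473,"dz":-0.0507,"hand":-1},{"wx":0,"wy":0,"wz":0,"dx":0,"dy":0.0594,"dz":-0.0577,"hand":-1},{"wx":0,"wy":0,"wz":0,"dx":0,"dy":0.0722,"dz":-0.0634,"hand":-1},{"wx":0,"wy":0,"wz":0,"dx":0,"dy":0.0854,"dz":-0.0678,"hand":-1},{"wx":0,"wy":0,"wz":0,"dx":0,"dy":0.0991,"dz":-0.0709,"hand":-1},{"wx":0,"wy":0,"wz":0,"dx":0,"dy":0.0991,"dz":-0.0709,"hand":-1}]'
```

```text
time: 4.38
tool_pos: [0.6094, -0.1666, 0.167]
tool_rot: [0.003, 0.665, 0.747, 0.001]
contact_force: [-2.4, -0.3, 10.7]
gripper_width: 0.085
```

```bash
python3 -m pendant '[{"wx":0,"wy":0,"wz":0,"dx":0,"dy":0.0139,"dz":-0.0016,"hand":-1},{"wx":0,"wy":0,"wz":0,"dx":0,"dy":0.0279,"dz":-0.0019,"hand":-1},{"wx":0,"wy":0,"wz":0,"dx":0,"dy":0.0418,"dz":-0.0008,"hand":-1},{"wx":0,"wy":0,"wz":0,"dx":0,"dy":0.0556,"dz":0.0017,"hand":-1},{"wx":0,"wy":0,"wz":0,"dx":0,"dy":0.066,"dz":0.0045,"hand":-1},{"wx":0,"wy":0,"wz":0,"dx":0,"dy":0.066,"dz":0.0045,"hand":-1}]'; python3 - <<'E'
from h import *
p,d=cams.grab_frame("scene");cv2.imwrite("pics/s2.png",cv2.resize(p[100:300,60:330,::-1],None,fx=2.8,fy=2.8))
E
```

```text
time: 4.88
tool_pos: [0.675, -0.1589, 0.1595]
tool_rot: [0.003, 0.665, 0.747, 0.001]
contact_force: [3.1, -1.7, 5.1]
gripper_width: 0.086
```

View pics/s2.png

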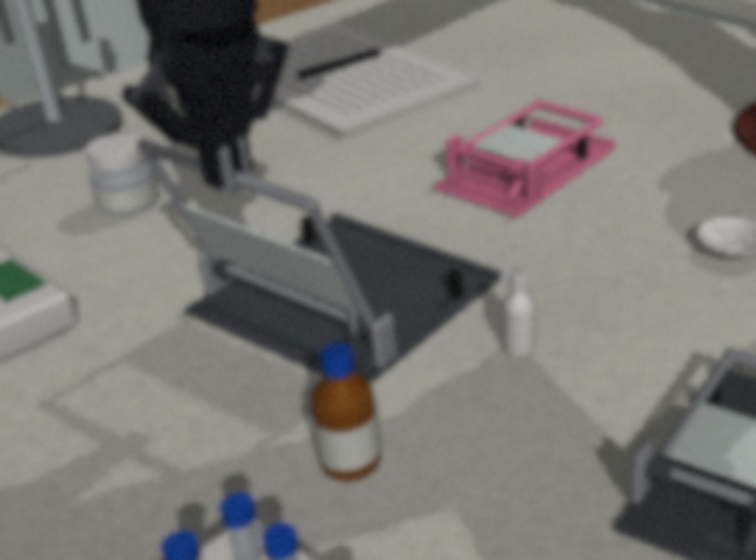

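The scene view shows the wide back past vertical and leaning rearward, with the bar in the fingers at (235,180). The narrow stand (lower right) is still folded. Release and retreat straight up.

```bash
python3 -m pendant '[{"wx":0,"wy":0,"wz":0,"dx":0,"dy":0,"dz":0,"hand":-0.2},{"wx":0,"wy":0,"wz":0,"dx":0,"dy":0,"dz":0,"hand":-0.2},{"wx":0,"wy":0,"wz":0,"dx":0,"dy":0,"dz":0,"hand":0},{"wx":0,"wy":0,"wz":0,"dx":0,"dy":0.004,"dz":0,"hand":0},{"wx":0,"wy":0,"wz":0,"dx":0,"dy":0.004,"dz":0,"hand":0},{"wx":0,"wy":0,"wz":0,"dx":0,"dy":0.004,"dz":-0.015,"hand":0},{"wx":0,"wy":0,"wz":0,"dx":0,"dy":0.004,"dz":-0.035,"hand":0},{"wx":0,"wy":0,"wz":0,"dx":0,"dy":0.004,"dz":-0.06,"hand":0},{"wx":0,"wy":0,"wz":0,"dx":0,"dy":0.004,"dz":-0.1,"hand":0},{"wx":0,"wy":0,"wz":0,"dx":0,"dy":0.004,"dz":-0.14,"hand":0},{"wx":0,"wy":0,"wz":0,"dx":0,"dy":0.004,"dz":-0.14,"hand":0},{"wx":0,"wy":0,"wz":0,"dx":0,"dy":0.004,"dz":-0.14,"hand":0},{"wx":0,"wy":0,"wz":0,"dx":0,"dy":0.004,"dz":-0.14,"hand":0},{"wx":0,"wy":0,"wz":0,"dx":0,"dy":0.004,"dz":-0.14,"hand":0}]'; python3 - <<'E'
from h import *
p,d=cams.grab_frame("scene");cv2.imwrite("pics/s3.png",cv2.resize(p[60:344,60:400,::-1],None,fx=2.1,fy=2.1))
for t in("wide_bar","narrow_back"):print(t,[(np.round(r["position"],3).tolist(),round(r["score"],2)) for r in finder.look_for("scene",t)])
X=cloud("scene",d);m=(X[...,2]>.12)&(X[...,2]<.18)&(abs(X[...,0]-.7)<.1)&(X[...,1]>-.25)&(X[...,1]<-.07)
A=X[m];e=A-[.629,-.163,.036];e=np.stack([e@[.993,.115,0],e[:,2]],1)
a=np.pi-np.arctan2(e[:,1],e[:,0]);r=np.hypot(*e.T);k=abs(r-.14)<.008;print(k.sum(),np.median(a[k]),np.median(r[k]))
E
```

```text
time: 6.1
tool_pos: [0.6751, -0.1575, 0.2957]
tool_rot: [-0.001, 0.665, 0.747, -0.001]
contact_force: [-0.3, 0.5, -0.2]
gripper_width: 0.502
wide_bar [([0.649, -0.158, 0.093], 0.76)]
narrow_back [([0.282, 0.305, 0.038], 0.8), ([0.556, 0.215, 0.036], 0.78), ([0.629, -0.16, 0.008], 0.63), ([0.289, -0.21, 0.038], 0.61)]
342 1.9363499313878982 0.1436887989540616
```

View pics/s3.png

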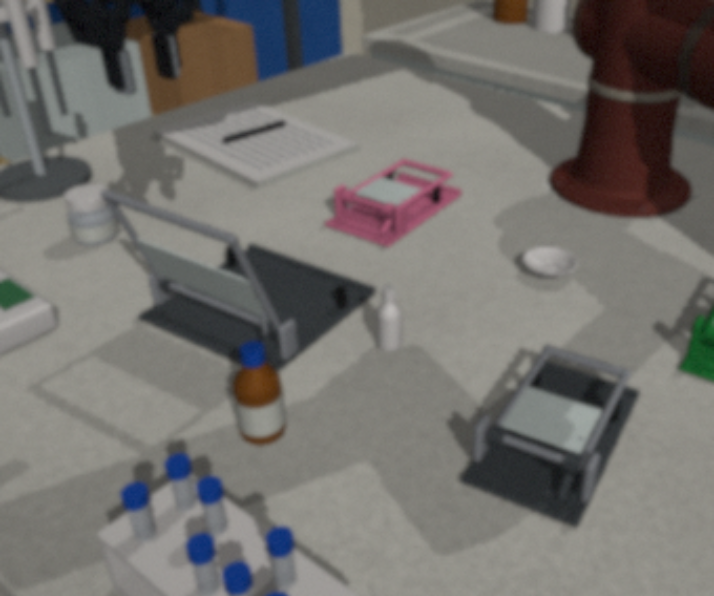

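The wide back leans open at (190,260), measured at about 1.94 rad (stop 1.92). The gripper is well clear at top left, and the narrow stand at (550,430) is folded. Hand in.

```bash
python3 -c "from plant import job;print(job.job_done())"
```

```text
the job is handed in; nothing more can be done
None
```

I gripped the wide dark stand's front bar from above, took it up and over centre in an arc to about 1.88 rad, let go and retreated straight up. The job was handed in at about 6 s of the 40 s allowed.

**Last checks:**
- **Wide stand:** the scene camera's depth puts the back at about 1.94 rad, which is at the 1.92 stop within measuring error. It looks fully open in the picture; I did not measure its velocity.
- **Narrow stand:** it still looks folded in the picture. The detector puts it at z = 0.036 m, as at the start.
- **Contact:** the tool is about 0.13 m above the bar and the contact force reads about 0 N. At the checks between moves the largest force reading was about 13 N.

**Disagreed or failed:**
- The first move was refused because its rows lacked some keys, so nothing moved.
- The fingers sat about 4 mm higher than planned when gripping, with no effect on the lift.
- The detector's final "wide_bar" point came back at z = 0.093 m. That is the middle of the whole back rather than the bar, so I relied on the depth data instead.

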